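# Hang-dried foot ring onto the buffing post

### The job

Three lacquered foot rings are drying on the slanted pegs of the wooden stand. Lift off the one that fits the buffing post with only a little play (the middle size: the small one will not go over, the large one hangs loose) and slide it down over the post until it sits flush on the jig's base, then let go. The post is clamped somewhere along the slot, so feel or look for it; leave the other two rings on their pegs and the cup and jar by the jig where they stand.

Things in the scene. Friction and masses are not known exactly. Their poses are not given: they have to be found in the camera images.
- stand: Fixed pale wooden drying stand. Origin: centre of its underside; x to its back, y along its width, z up. Its 150 x 330 mm board slopes like a lectern, its normal leaning 38 degrees from vertical to -x, so every peg points out along (-0.616, 0, 0.788) in this frame. Three pegs at y = -105, 0, 105 mm. Which ring is on which peg varies.
- peg_foot (a point): Where the middle peg's axis meets the board's face, 85 mm above the stand's origin (axes as the stand's). Each peg is 14 mm thick and 64 mm long, with a boss 44 mm wide, 14 mm high at its foot. A ring rests on the boss with its bore hanging on the peg; the peg goes 50 mm beyond the boss, so a ring must travel over 50 mm along the peg to come off
- ring_s_centre (a point): The smallest of three turned wooden foot rings in plain dark brown lacquer, a plain tube 48 mm outside diameter, 32 mm bore, 24 mm high, about 30 g. This point is its centre (middle of the bore, half way up); its z axis is the ring's axis. Too small for the post.
- ring_m_centre (a point): The middle-sized one of three turned wooden foot rings in plain dark brown lacquer, a plain tube 56 mm outside diameter, 40 mm bore, 24 mm high, about 30 g. This point is its centre (middle of the bore, half way up); its z axis is the ring's axis. It is the one that fits the 36 mm post.
- ring_l_centre (a point): The largest of three turned wooden foot rings in plain dark brown lacquer, a plain tube 64 mm outside diameter, 48 mm bore, 24 mm high, about 30 g. This point is its centre (middle of the bore, half way up); its z axis is the ring's axis. Far too loose on the post.
- ring_m: The same middle-sized ring as a body; its origin is not its centre but lies on the bore wall at the ring's lower end (the centre is at -20, 0, +12 mm in its frame).
- jig: Fixed buffing jig: flat pale wooden base 100 (x) x 140 (y) x 20 mm (z), origin at the centre of its underside. A slot runs along its y axis through the centre. On the slot stands an upright round wooden post. A ring sitting flush has its centre 32 mm above the jig's origin.
- slot_mid (a point): Middle of the slot, on the base's top face, axes as the jig's. The post, 36 mm thick, 42 mm tall above this face, its top edge chamfered to 25 mm wide over the last 6 mm, stands on the slot line but anywhere up to 10 mm either way along y from this point; its place is not reported.
- cup: Loose blue ceramic cup, 64 mm wide, 55 mm tall, near the jig's far side; origin under its centre. To be left alone.
- jar: Loose brown glass jar, 44 mm wide, 50 mm tall, near the jig's robot side; origin under its centre. To be left alone.
Mind the look-alikes: they are no part of the job. Leave any purple look-alike of the ring_m alone.

How it is judged:
By the outcome, as a careful person would: the job done as asked, in the order asked, and still so for the second after the job is handed in, with the robot touching nothing.
It also fails if it takes over 58 s, if anything falls off the work surface, if the arm or the gripper's body presses on something with over 40 N, if the wrist force passes 120 N, or if a joint passes its speed limit or range.

### The arm

A 6-joint arm with a two-finger parallel gripper is mounted at the origin on the work surface. World frame = base frame: x ahead of the robot, y to its left, z up, the work surface at z = 0. Lengths are in m, angles in rad, forces in N, time in s.
With the tool pointing down it reaches from about 0.3 to 1 m from the base axis. Payload 5.1 kg.
Tool frame: the origin (TCP) lies at the very end of the fingers, on their centre line; the grasp point (between the pads) lies 19 mm behind it; z points along the fingers, y is the line along which they close (so a half turn about z gives the same grasp; the last joint's range is limited). The gripper opens to 95 mm and grips with 3 to 60 N. Pads are 20 mm wide; open, the fingers measure 119 mm over their backs; the gripper's body (75 mm by 180 mm) begins 59 mm behind the grasp point.
Start: joints at [1.056, 0.124, 1.65, -0, 1.367, -0.083], TCP at [0.272, 0.59, 0.215] pointing down, gripper open.
Joint ranges: [-2.61, 2.61], [-1.02, 2.33], [0.03, 2.71], [-1.35, 4.49], [0.32, 2.68], [-2.91, 2.91]. Speed limits (rad/s): [2.57, 2.57, 3.14, 3.14, 3.14, 3.14].

### API

Orientations are given as [roll, pitch, yaw] about the fixed x, y, z axes, in that order (R = Rz(yaw) Ry(pitch) Rx(roll)).
In Python, from plant import read_state, read_camera, camera_model, hand_in gives the robot as it stands. The module is installed in compiled form; this text tells all that it offers.
- The arm moves only by the shell command python3 -m crank 'ROWS' [FORCE]. ROWS is JSON, a list of rows, each an object of numbers: "wx", "wy", "wz": the turn, a rotation vector about the tool's x, y, z in units of 5 degrees (1.0 is 5 degrees); "dx", "dy", "dz": the shift along the tool's x, y, z in units of 50 mm (1.0 is 50 mm); "claw": the opening, from -1 (shut) to 1 (fully open). In form: [{"wx": .., "wy": .., "wz": .., "dx": .., "dy": .., "dz": .., "claw": ..}, ...]. A call has 1 to 12 rows; each row shifts and turns the commanded pose from where the row before left it, along the tool's axes as they then stand; what a row does not reach is not made up. A row lasts 1/10 s, in which the tool goes at most 50 mm and 8.59 degrees, less where a joint would pass 70% of its speed; a pose out of reach is approached as far as the arm can. A call with a number of a shift or a turn outside -1 to 1 is refused whole. A call with a gripper value outside its range is refused whole. The fingers move at their own pace and stop on an object; FORCE is the grip in N (left out, the last holds). Time passes only in rows, so rows that do not move let the fingers close. It gives the time, the measured TCP pose, the force, the opening and the grip force at its end, in the units of the state.
- read_state(): the state, without advancing time (a new reading comes with each control period).
- read_camera(name): name is "side" or "top" or "wrist"; returns the picture (384x512x3 uint8, blue, green, red); there is no depth.
- camera_model(name): a dict with "fx", "fy", "cx", "cy" (pixels), "R" (3x3) and "t" (3): a world point X has camera coordinates R X + t. Camera axes: x right, y down, z forward; pixel columns grow to the right and rows downward; lengths in m; the calibration is good to about 2 mm. A picture is of the moment at which its call begins: read the wrist's pose just before it. camera_model takes no time and is no camera call; for the wrist camera it gives the pose at the moment of the call.
- hand_in(): hands the job in; it is judged then, once.
The state is a dict: "clock": time; "q": joint angles; "joint_velocities": joint speeds; "effort": joint torques, N m; "tcp_pos": TCP position; "eef_rot": TCP orientation; "ft_force": force on the tool from outside, world axes, zero at the start; "wrist_torque": the same for the moment, N m; "opening": finger opening in m; "gripper_force": force on a finger pad.
Only numpy, scipy, OpenCV 4.12 (cv2) and the standard library are available. Lean on these libraries where they do the work, as an engineer would, in place of code of your own. Each camera call takes 0.05 s, during which the arm holds its last target. There are 200 camera calls.

## Working session

There is one attempt and no reset: what is moved stays moved. The work goes in short steps, Python scripts to look and compute and a shell command to move; the robot and the scene stay as the last step left them, time stands still between calls to the robot, and variables do not carry over. Pictures are saved under pics/ and viewed, at most 10 in all, crops included, and the job is handed in when it is done.

```bash
mkdir -p pics; cat > h.py <<'E'
import numpy as np,cv2
from plant import *
def ray(cm,u,v):
    R=np.array(cm["R"]);t=np.array(cm["t"])
    d=R.T@np.array([(u-cm["cx"])/cm["fx"],(v-cm["cy"])/cm["fy"],1.]);return -R.T@t,d/np.linalg.norm(d)
def onz(cm,u,v,z):
    o,d=ray(cm,u,v);return o+d*(z-o[2])/d[2]
def proj(cm,X):
    c=np.array(cm["R"])@np.array(X)+np.array(cm["t"]);return np.array([cm["fx"]*c[0]/c[2]+cm["cx"],cm["fy"]*c[1]/c[2]+cm["cy"]])
E
python3 - <<'E'
from h import *
for n in ("side","top"):
    cv2.imwrite(f"pics/{n}0.png",cv2.resize(read_camera(n),(800,600),interpolation=cv2.INTER_CUBIC)) 
    cm=camera_model(n);print(n,{k:np.round(v,3).tolist() for k,v in cm.items()}, ray(cm,0,0)[0])
print(read_state())
E
```

```text
side {'fx': 382.259, 'fy': 382.259, 'cx': 254.636, 'cy': 190.441, 'R': [[1.0, 0.0, -0.001], [-0.0, -0.745, -0.668], [-0.001, 0.668, -0.745]], 't': [-0.531, 0.028, 1.096]} [ 0.53216605 -0.71081517  0.83463408]
top {'fx': 361.019, 'fy': 361.019, 'cx': 255.056, 'cy': 194.857, 'R': [[-0.011, -1.0, 0.007], [-0.985, 0.01, -0.17], [0.17, -0.009, -0.985]], 't': [-0.021, 0.547, 1.001]} [ 0.36835307 -0.01706357  1.07991524]
{'clock': 0.1, 'q': array([ 1.05644050e+00,  1.24407051e-01,  1.65154302e+00, -1.63981775e-05,
        1.36749643e+00, -8.26243940e-02]), 'joint_velocities': array([ 9.26756948e-06, -8.60029031e-04, -4.15499466e-03,  3.54119214e-04,
        3.09271643e-04,  2.58087672e-03]), 'effort': array([ 2.36660990e-04, -4.18880653e+01, -3.61097431e+01,  7.76801258e-02,
        4.61909501e-02, -6.09979566e-05]), 'tcp_pos': array([0.27174531, 0.58982663, 0.21352792]), 'eef_rot': array([-3.13974381e+00, -1.36998713e-04,  2.70986442e+00]), 'ft_force': array([ 0.54533749,  0.91864382, -0.14721514]), 'wrist_torque': array([0.0108462 , 0.00101463, 0.05798155]), 'gripper_force': 0.0, 'opening': 0.09528411123596399}
```

View pics/top0.png

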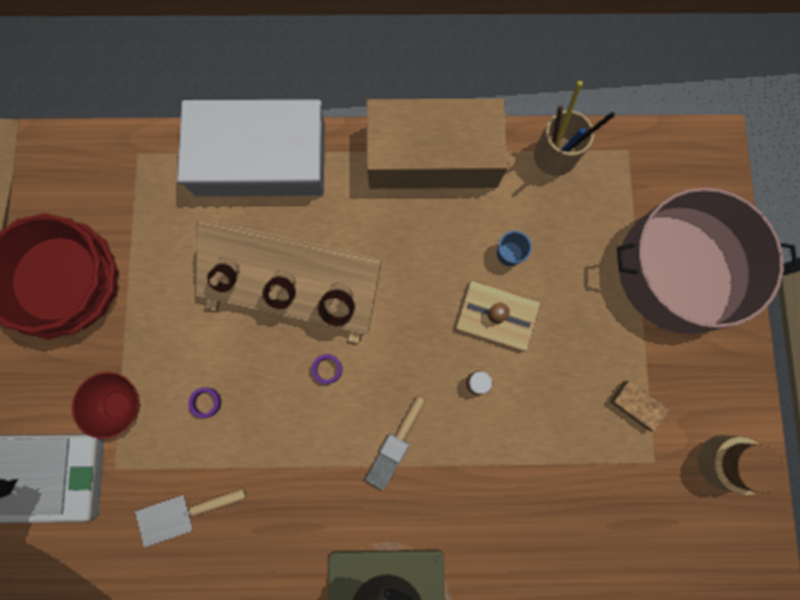

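View pics/side0.png

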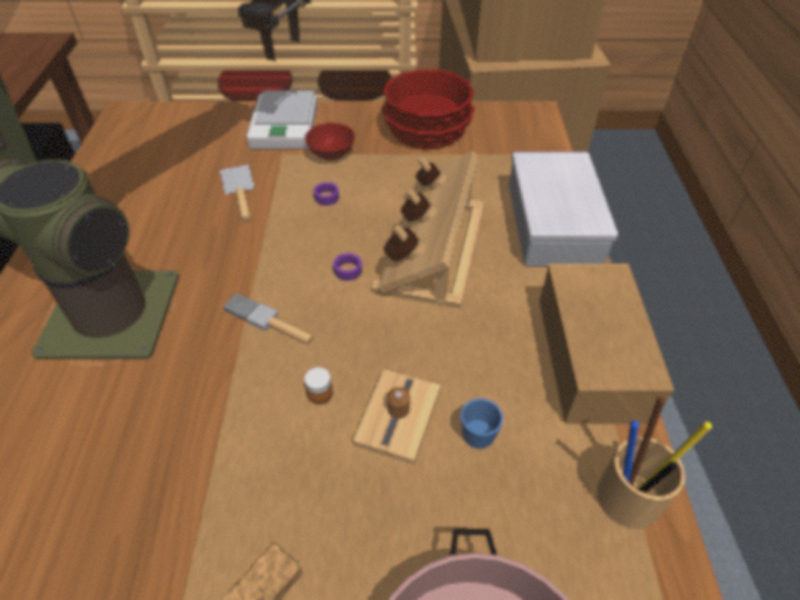

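The top view shows three dark rings on their pegs (left 222,278; middle 280,292; right 338,307). They look smallest at left and largest at right. The jig and post are at (499,313), the cup at (514,248) and the jar at (480,383). The side view shows the same rings at (428,174), (415,206) and (401,243), with the post at (398,402). Next I'll measure them.

```bash
python3 - <<'E'
from h import *
im={n:read_camera(n) for n in("top","side")};cm={n:camera_model(n) for n in im}
roi={"top":(125,165,240,215),"side":(240,95,290,175)}
for n,(a,b,c,d) in roi.items():
    h=im[n].max(2); m=np.zeros(h.shape,np.uint8); m[b:d,a:c]=(h[b:d,a:c]<75)*255
    cs=[c for c in cv2.findContours(m,0,1)[0] if cv2.contourArea(c)>30]
    for c in cs:
        print(n,cv2.contourArea(c),cv2.boundingRect(c),[np.round(x,1) for x in cv2.fitEllipse(c)])
def tri(p,q):
    (o1,d1),(o2,d2)=ray(cm["top"],*p),ray(cm["side"],*q)
    s=np.linalg.lstsq(np.c_[d1,-d2],o2-o1,rcond=None)[0];a=o1+d1*s[0];b=o2+d2*s[1];return (a+b)/2,np.linalg.norm(a-b)
k=1.5625
for p,q in(((222,278),(428,174)),((280,292),(415,206)),((338,307),(401,243)),((499,313),(398,398))):
    print(tri(np.array(p)/k,np.array(q)/k))
# crops
A=cv2.resize(im["top"][130:225,115:355],(800,317),interpolation=2)
B=cv2.resize(im["side"][90:190,225:325],(280,280),interpolation=2);C=cv2.resize(im["side"][225:305,215:330],(400,280),interpolation=2)
o=np.zeros((600,800,3),np.uint8);o[:317]=A;o[320:,:280]=B;o[320:,300:700]=C
cv2.imwrite("pics/c1.png",o)
E
```

```text
top 389.0 (203, 186, 24, 23) [array([214.7, 196.8]), array([22. , 22.7]), np.float64(46.1)]
top 306.0 (168, 177, 21, 21) [array([178.2, 187.1]), array([19.5, 20.2]), np.float64(41.0)]
top 232.5 (133, 169, 19, 18) [array([141.7, 177.6]), array([16.9, 17.9]), np.float64(63.0)]
side 179.0 (247, 147, 19, 20) [array([255.7, 157. ]), array([13.8, 20.4]), np.float64(44.2)]
side 114.0 (258, 127, 16, 14) [array([264.7, 133.6]), array([11.4, 15.5]), np.float64(55.5)]
side 75.0 (267, 107, 14, 12) [array([272.9, 112.5]), array([ 8.9, 13. ]), np.float64(61.6)]
(array([0.59074103, 0.28751981, 0.09702517]), np.float64(0.00396489603833329))
(array([0.56302517, 0.18316266, 0.09978467]), np.float64(0.0023733754218430094))
(array([0.53561334, 0.08070926, 0.09861385]), np.float64(0.0029354562433559295))
(array([ 0.53015234, -0.21276443,  0.04722488]), np.float64(0.0030813627001250077))
```

View pics/c1.png

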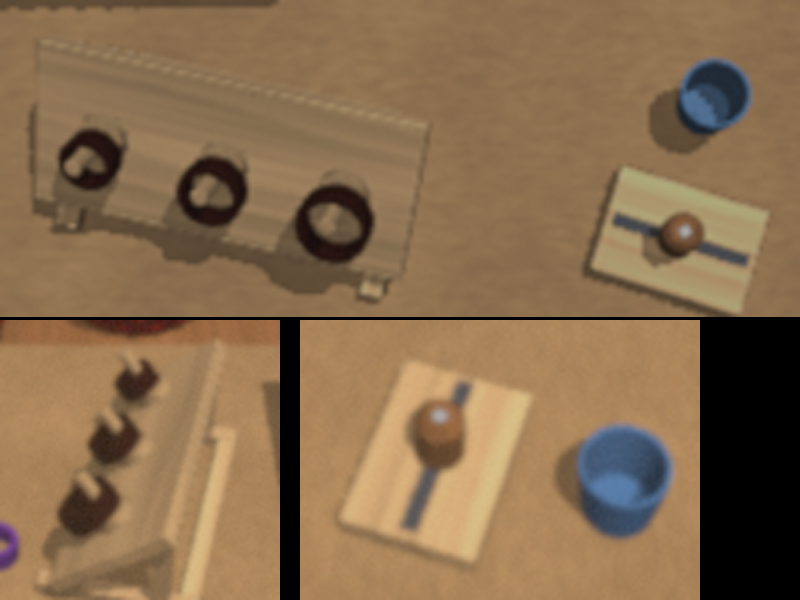

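The ring diameters are in the ratio 48:55:62, so the middle ring on the centre peg is ring_m. Next I'll work out the stand and jig yaw and the pre-grasp pose.

```bash
cat >> h.py <<'E'
from scipy.spatial.transform import Rotation as Ro
def tri(p,q,a="top",b="side"):
    (o1,d1),(o2,d2)=ray(camera_model(a),*p),ray(camera_model(b),*q)
    s=np.linalg.lstsq(np.c_[d1,-d2],o2-o1,rcond=None)[0];a=o1+d1*s[0];b=o2+d2*s[1];return np.round((a+b)/2,4),round(np.linalg.norm(a-b),4)
def toolR(yaw,tilt):  # y along stand y(or half turn), z forward-down by tilt
    z=np.array([np.sin(tilt)*np.cos(yaw),np.sin(tilt)*np.sin(yaw),-np.cos(tilt)])
    y=np.array([-np.sin(yaw),np.cos(yaw),0]);return [np.c_[np.cross(s*y,z),s*y,z] for s in(1,-1)]
def go(p,R):
    """shift units in present tool frame, rotvec units, and shift units in target tool frame"""
    s=read_state();C=Ro.from_euler("xyz",s["eef_rot"]).as_matrix();d=(np.array(p)-s["tcp_pos"])/.05
    rv=np.rad2deg(Ro.from_matrix(C.T@R).as_rotvec())/5
    print("before-turn shift",np.round(C.T@d,2),"| turn",np.round(rv,2),"| after-turn shift",np.round(R.T@d,2))
E
python3 - <<'E'
from h import *
A=lambda x,y:(115+.3*x,130+.3*y);B=lambda x,y:(225+x*.357,90+(y-320)*.357);C=lambda x,y:(215+(x-300)*.2875,225+(y-320)*.2875)
print("back edge far",tri(A(38,40),B(218,342)),"near",tri(A(428,122),B(170,545)))
print("front low near",tri(A(404,276),B(42,580)))
print("far low front",[onz(camera_model("top"),*A(33,212),z) for z in(.03,)])
print("tips",tri(A(200,190),B(105,412)))
# jig corners on z=.02
cs=np.array([onz(camera_model("top"),*A(*p),.02)[:2] for p in((622,167),(768,212),(741,313),(592,270))])
print("jig top",cs.round(4).tolist(),cs.mean(0),[np.linalg.norm(cs[i]-cs[i-1]).round(3) for i in range(4)])
s=np.array([onz(camera_model("side"),*C(*p),.02)[:2] for p in((408,362),(532,397),(473,563),(342,522))]);print("jig side",s.round(4).tolist(),s.mean(0))
sl=[onz(camera_model("top"),*A(*p),.02)[:2] for p in((614,220),(747,260))];d=sl[0]-sl[1];print("slot",sl,np.rad2deg(np.arctan2(-d[0],d[1])))
print("post top",tri(A(683,228),C(440,412)),onz(camera_model("top"),*A(683,227),.062))
w=camera_model("wrist");s=read_state();T=Ro.from_euler("xyz",s["eef_rot"]).as_matrix()
print("wcam in tool",T.T@(ray(w,0,0)[0]-s["tcp_pos"]),(T.T@np.array(w["R"]).T).round(2).tolist(),w["fx"])
E
```

```text
back edge far (array([0.6854, 0.3272, 0.121 ]), np.float64(0.0005)) near (array([0.6137, 0.005 , 0.1161]), np.float64(0.0))
front low near (array([0.4925, 0.0277, 0.0442]), np.float64(0.0052))
far low front [array([0.55696564, 0.3563321 , 0.03      ])]
tips (array([0.555 , 0.1878, 0.1304]), np.float64(0.0011))
jig top [[0.5948, -0.1673], [0.5524, -0.2969], [0.4621, -0.2682], [0.5017, -0.1376]] [ 0.52773935 -0.2174849 ] [np.float64(0.098), np.float64(0.136), np.float64(0.095), np.float64(0.136)]
jig side [[0.5093, -0.142], [0.5998, -0.1728], [0.5547, -0.3029], [0.4666, -0.2729]] [ 0.53259555 -0.2226441 ]
slot [array([ 0.54646638, -0.15855243]), array([ 0.50922152, -0.27585444])] -17.615293530898185
post top (array([ 0.5325, -0.2121,  0.061 ]), np.float64(0.0009)) [ 0.53273857 -0.21202439  0.062     ]
wcam in tool [ 0.07679233  0.00024669 -0.16909736] [[0.0, -0.96, -0.27], [1.0, 0.0, 0.0], [-0.0, -0.27, 0.96]] 325.8136704993103
```

```bash
python3 - <<'E'
from h import *
R=toolR(np.deg2rad(-12.5),np.deg2rad(38))[0];n=-R[:,2];c=np.array([.565,.184,.0985])
print(c+.09*n,n);go(c+.09*n,R)
E
```

```text
[0.51090389 0.19599282 0.16942097] [-0.60106784  0.13325353  0.78801075]
before-turn shift [-7.64 -5.15  0.89] | turn [-0.83 -7.57 -2.35] | after-turn shift [-4.47 -6.66  4.62]
```

```bash
python3 -m crank '[{"dx":-0.64,"dy":-0.43,"claw":0.5},{"dx":-0.64,"dy":-0.43,"claw":0.5},{"dx":-0.64,"dy":-0.43,"claw":0.5},{"dx":-0.64,"dy":-0.43,"claw":0.5},{"dx":-0.64,"dy":-0.43,"claw":0.5},{"dx":-0.64,"dy":-0.43,"claw":0.5},{"dx":-0.64,"dy":-0.43,"claw":0.5},{"dx":-0.64,"dy":-0.43,"claw":0.5},{"dx":-0.64,"dy":-0.43,"claw":0.5},{"dx":-0.64,"dy":-0.43,"claw":0.5},{"dx":-0.64,"dy":-0.43,"claw":0.5},{"dx":-0.6,"dy":-0.42,"claw":0.5}]'
python3 -m crank '[{"wx":-0.1,"wy":-0.95,"wz":-0.3,"claw":0.5},{"wx":-0.1,"wy":-0.95,"wz":-0.3,"claw":0.5},{"wx":-0.1,"wy":-0.95,"wz":-0.3,"claw":0.5},{"wx":-0.1,"wy":-0.95,"wz":-0.3,"claw":0.5},{"wx":-0.1,"wy":-0.95,"wz":-0.3,"claw":0.5},{"wx":-0.1,"wy":-0.95,"wz":-0.3,"claw":0.5},{"wx":-0.1,"wy":-0.95,"wz":-0.3,"claw":0.5},{"wx":-0.1,"wy":-0.92,"wz":-0.25,"claw":0.5},{"claw":0.5},{"claw":0.5}]'
python3 - <<'E'
from h import *
R=toolR(np.deg2rad(-12.5),np.deg2rad(38))[0];n=-R[:,2];c=np.array([.565,.184,.0985])
go(c+.09*n,R);s=read_state();w=camera_model("wrist");im=read_camera("wrist")
print(s["tcp_pos"],s["opening"],s["clock"],proj(w,c),proj(w,c+.013*np.cross(R[:,1],n)))
np.save("w1.npy",im);import json;json.dump({k:np.array(v).tolist() for k,v in w.items()},open("w1.json","w"))
cv2.imwrite("pics/w1.png",cv2.resize(im,(800,600)))
E
```

```text
before-turn shift [-7.64 -5.15  0.89] | turn [-0.83 -7.57 -2.35] | after-turn shift [-4.47 -6.66  4.62]
[0.27187168 0.58996251 0.21385377] 0.09514234909757656 0.2 [ 61.01431802 518.26579965] [ 60.35145761 531.75394609]invalid input at $[0]: expected keys wx, wy, wz, dx, dy, dz, claw
invalid input at $[0]: expected keys wx, wy, wz, dx, dy, dz, claw
```

View pics/w1.png

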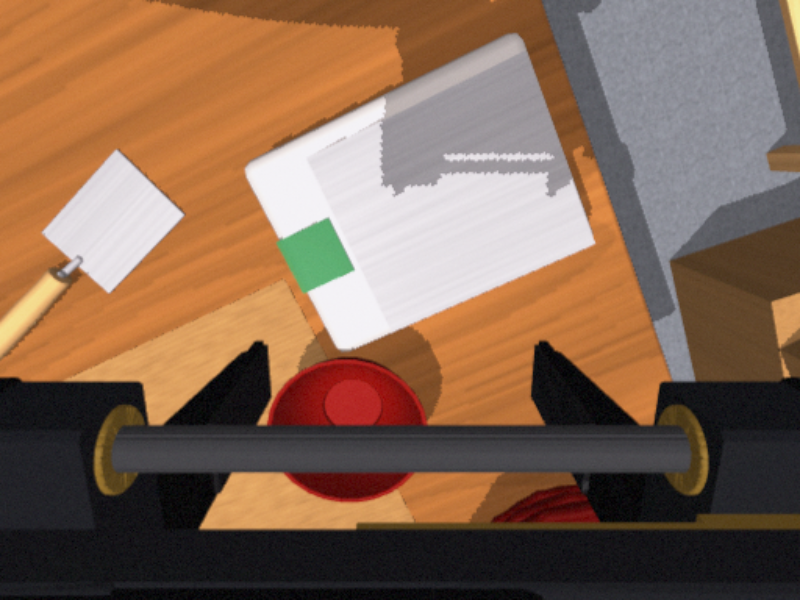

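The arm did not move: every row needs all seven keys. The picture shows the wrist view at the start pose, with the fingertips at (262,345) and (540,345). I'll retype the rows in full.

```bash
python3 -m crank '[{"wx":0,"wy":0,"wz":0,"dx":-0.64,"dy":-0.43,"dz":0,"claw":0.5},{"wx":0,"wy":0,"wz":0,"dx":-0.64,"dy":-0.43,"dz":0,"claw":0.5},{"wx":0,"wy":0,"wz":0,"dx":-0.64,"dy":-0.43,"dz":0,"claw":0.5},{"wx":0,"wy":0,"wz":0,"dx":-0.64,"dy":-0.43,"dz":0,"claw":0.5},{"wx":0,"wy":0,"wz":0,"dx":-0.64,"dy":-0.43,"dz":0,"claw":0.5},{"wx":0,"wy":0,"wz":0,"dx":-0.64,"dy":-0.43,"dz":0,"claw":0.5},{"wx":0,"wy":0,"wz":0,"dx":-0.64,"dy":-0.43,"dz":0,"claw":0.5},{"wx":0,"wy":0,"wz":0,"dx":-0.64,"dy":-0.43,"dz":0,"claw":0.5},{"wx":0,"wy":0,"wz":0,"dx":-0.64,"dy":-0.43,"dz":0,"claw":0.5},{"wx":0,"wy":0,"wz":0,"dx":-0.64,"dy":-0.43,"dz":0,"claw":0.5},{"wx":0,"wy":0,"wz":0,"dx":-0.64,"dy":-0.43,"dz":0,"claw":0.5},{"wx":0,"wy":0,"wz":0,"dx":-0.6,"dy":-0.42,"dz":0,"claw":0.5}]'
python3 -m crank '[{"wx":-0.1,"wy":-0.95,"wz":-0.3,"dx":0,"dy":0,"dz":0,"claw":0.5},{"wx":-0.1,"wy":-0.95,"wz":-0.3,"dx":0,"dy":0,"dz":0,"claw":0.5},{"wx":-0.1,"wy":-0.95,"wz":-0.3,"dx":0,"dy":0,"dz":0,"claw":0.5},{"wx":-0.1,"wy":-0.95,"wz":-0.3,"dx":0,"dy":0,"dz":0,"claw":0.5},{"wx":-0.1,"wy":-0.95,"wz":-0.3,"dx":0,"dy":0,"dz":0,"claw":0.5},{"wx":-0.1,"wy":-0.95,"wz":-0.3,"dx":0,"dy":0,"dz":0,"claw":0.5},{"wx":-0.1,"wy":-0.95,"wz":-0.3,"dx":0,"dy":0,"dz":0,"claw":0.5},{"wx":-0.1,"wy":-0.92,"wz":-0.25,"dx":0,"dy":0,"dz":0,"claw":0.5},{"wx":0,"wy":0,"wz":0,"dx":0,"dy":0,"dz":0,"claw":0.5},{"wx":0,"wy":0,"wz":0,"dx":0,"dy":0,"dz":0,"claw":0.5}]'
python3 - <<'E'
from h import *
R=toolR(np.deg2rad(-12.5),np.deg2rad(38))[0];n=-R[:,2];c=np.array([.565,.184,.0985])
go(c+.09*n,R);s=read_state();w=camera_model("wrist");im=read_camera("wrist")
print(s["tcp_pos"],s["opening"],s["clock"],proj(w,c),proj(w,c+.012*n),proj(w,c+.012*n+.028*R[:,1]),proj(w,c+.012*n-.028*R[:,1]))
np.save("w1.npy",im);import json;json.dump({k:np.array(v).tolist() for k,v in w.items()},open("w1.json","w"))
cv2.imwrite("pics/w2.png",cv2.resize(im,(800,600)))
E
```

```text
clock: 1.45
tcp_pos: [0.5118, 0.195, 0.2147]
eef_rot: [3.141, 0.0, 2.71]
ft_force: [-0.2, -0.3, 0.6]
opening: 0.0712
gripper_force: 0.0
clock: 2.45
tcp_pos: [0.511, 0.1967, 0.2147]
eef_rot: [3.141, 0.662, 2.923]
ft_force: [0.9, 0.8, 0.6]
opening: 0.0714
gripper_force: 0.0
before-turn shift [ 0.55 -0.01  0.72] | turn [ 0.   -0.02 -0.01] | after-turn shift [ 0.56 -0.01  0.71]
[0.5109572  0.19672722 0.21465509] 0.07141762650040864 2.45 [254.46249233 153.60884007] [254.41519956 155.86253757] [286.27686297 155.8222508 ] [222.54382567 155.90283662]
```

View pics/w2.png

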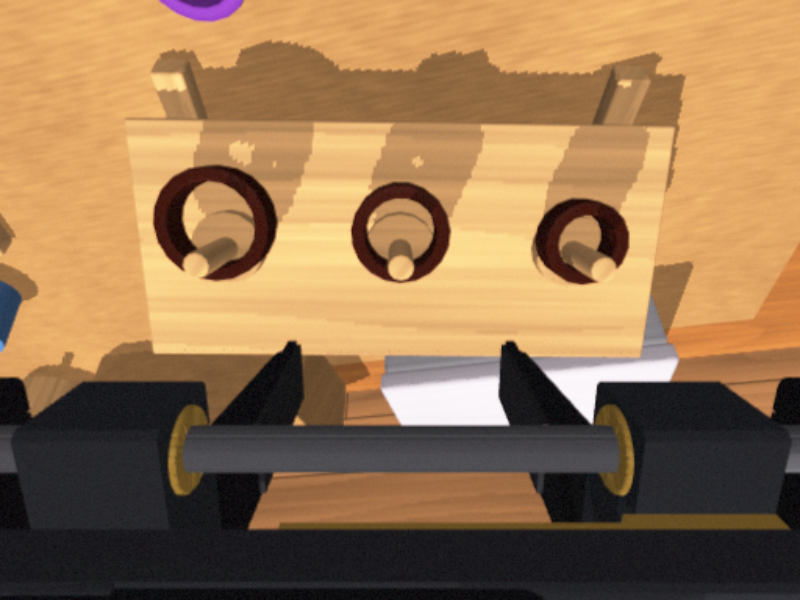

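The wrist view shows three rings: large at left, middle at (401,232) about 98 px wide, small at right. The board edges are parallel to the fingers. I'll refine the middle ring's centre.

```bash
python3 - <<'E'
from h import *
import json
w=json.load(open("w1.json"));im=np.load("w1.npy")
R=toolR(np.deg2rad(-12.5),np.deg2rad(38))[0];n=-R[:,2]
m=((im.max(2)<90)*255).astype(np.uint8);m[:95]=0;m[195:]=0
cs=[x for x in cv2.findContours(m,0,1)[0] if cv2.contourArea(x)>300]
for x in cs: print(cv2.boundingRect(x),cv2.fitEllipse(x))
u=(256.6,148.2)
p=onz(w,*u,.107);print("top face from wrist",p,"centre",p-.012*n)
# top view: visible outline centroid (~top face) 
t=camera_model("top");o1,d1=ray(t,178.6,187.5);o2,d2=ray(w,*u)
s=np.linalg.lstsq(np.c_[d1,-d2],o2-o1,rcond=None)[0];print(o1+d1*s[0],o2+d2*s[1])
# peg tip centre in wrist at z .1354, foot from it, ring prediction
q=onz(w,400/1.5625,267/1.5625,.1354);f=q-.064*n;print("tip",q,"foot",f,"ring pred",f+.026*n+.013*R[:,0])
c=p-.012*n
go(c+.07*n,R)
E
```

```text
(342, 127, 60, 55) ((371.79510498046875, 153.29515075683594), (49.37325668334961, 55.07232666015625), 89.36822509765625)
(225, 117, 63, 63) ((255.86990356445312, 148.32228088378906), (56.81973648071289, 58.239810943603516), 0.43655553460121155)
(99, 106, 78, 73) ((137.45069885253906, 141.53988647460938), (66.8699951171875, 72.59947967529297), 103.10623931884766)
top face from wrist [0.54971132 0.18934747 0.107     ] centre [0.55692414 0.18774843 0.09754387]
[0.56103275 0.18552573 0.09502235] [0.5616613  0.18674526 0.09539617]
tip [0.54583185 0.18963485 0.1354    ] foot [0.58430019 0.18110662 0.08496731] ring pred [0.55867112 0.18678845 0.09745199]
before-turn shift [0.72 0.02 1.03] | turn [ 0.   -0.01 -0.01] | after-turn shift [0.72 0.02 1.03]
```

```bash
python3 -m crank '[{"wx":0,"wy":0,"wz":0,"dx":0.35,"dy":0,"dz":0,"claw":0.5},{"wx":0,"wy":0,"wz":0,"dx":0.35,"dy":0,"dz":0,"claw":0.5},{"wx":0,"wy":0,"wz":0,"dx":0,"dy":0,"dz":0.4,"claw":0.5},{"wx":0,"wy":0,"wz":0,"dx":0,"dy":0,"dz":0.4,"claw":0.5},{"wx":0,"wy":0,"wz":0,"dx":0,"dy":0,"dz":0.4,"claw":0.5},{"wx":0,"wy":0,"wz":0,"dx":0,"dy":0,"dz":0.4,"claw":0.5},{"wx":0,"wy":0,"wz":0,"dx":0,"dy":0,"dz":0.4,"claw":0.5},{"wx":0,"wy":0,"wz":0,"dx":0,"dy":0,"dz":0.3,"claw":0.5},{"wx":0,"wy":0,"wz":0,"dx":0,"dy":0,"dz":0.2,"claw":0.5},{"wx":0,"wy":0,"wz":0,"dx":0,"dy":0,"dz":0.1,"claw":0.5},{"wx":0,"wy":0,"wz":0,"dx":0,"dy":0,"dz":0,"claw":0.5}]'
python3 - <<'E'
from h import *
s=read_state();w=camera_model("wrist");im=read_camera("wrist")
R=toolR(np.deg2rad(-12.5),np.deg2rad(38))[0];n=-R[:,2]
print(s["tcp_pos"],s["ft_force"])
c=np.array([.5577,.187,.0975]);go(c-.008*n,R);t=c+.012*n
print([proj(w,p)*1.5625 for p in(t,t+.028*R[:,1],t-.028*R[:,1],t+.028*R[:,0])])
cv2.imwrite("pics/w3.png",cv2.resize(im,(800,600)))
E
```

```text
clock: 3.6
tcp_pos: [0.5629, 0.1849, 0.0905]
eef_rot: [-3.141, 0.662, 2.922]
ft_force: [-0.8, -0.4, -0.0]
opening: 0.0712
gripper_force: 0.0
[0.56286668 0.18494364 0.09051323] [-0.83447814 -0.37287778 -0.02189248]
before-turn shift [ 0.    0.01 -0.01] | turn [-0.   -0.   -0.01] | after-turn shift [ 0.    0.01 -0.01]
[array([401.11291445, 400.40604571]), array([487.94765975, 400.25314602]), array([314.26271727, 400.55897261]), array([401.01411928, 317.83602037])]
```

View pics/w3.png

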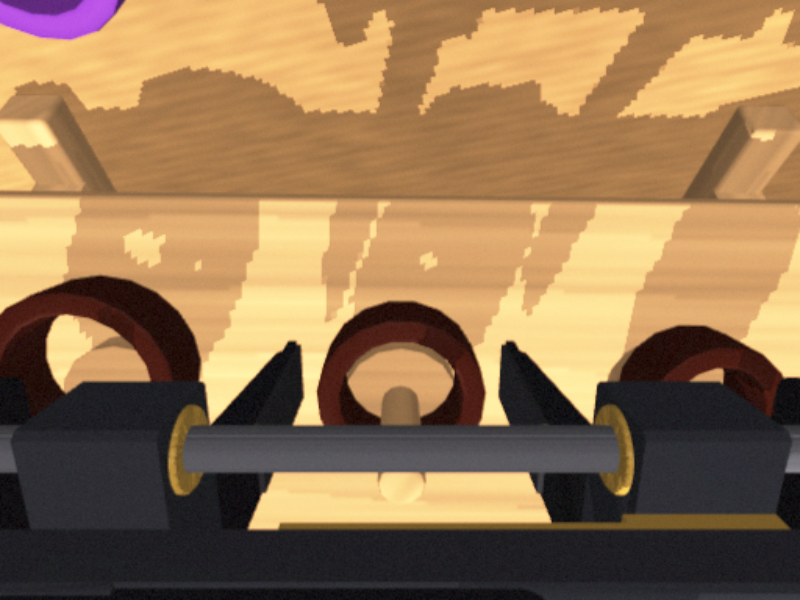

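The ring sits centred between the open fingers: edges at 318 and 484, fingertips at 298 and 503. The board is clear. I'll close the fingers and draw the ring off along the peg.

```bash
python3 -m crank '[{"wx":0,"wy":0,"wz":0,"dx":0,"dy":0,"dz":0.03,"claw":0.3},{"wx":0,"wy":0,"wz":0,"dx":0,"dy":0,"dz":0,"claw":0.2},{"wx":0,"wy":0,"wz":0,"dx":0,"dy":0,"dz":0,"claw":0},{"wx":0,"wy":0,"wz":0,"dx":0,"dy":0,"dz":0,"claw":-0.2},{"wx":0,"wy":0,"wz":0,"dx":0,"dy":0,"dz":0,"claw":-0.2},{"wx":0,"wy":0,"wz":0,"dx":0,"dy":0,"dz":0,"claw":-0.2},{"wx":0,"wy":0,"wz":0,"dx":0,"dy":0,"dz":0,"claw":-0.2}]' 15
python3 -m crank '[{"wx":0,"wy":0,"wz":0,"dx":-0.04,"dy":0,"dz":-0.05,"claw":-0.2},{"wx":0,"wy":0,"wz":0,"dx":-0.04,"dy":0,"dz":-0.1,"claw":-0.2},{"wx":0,"wy":0,"wz":0,"dx":0,"dy":0,"dz":-0.2,"claw":-0.2},{"wx":0,"wy":0,"wz":0,"dx":0,"dy":0,"dz":-0.2,"claw":-0.2},{"wx":0,"wy":0,"wz":0,"dx":0,"dy":0,"dz":-0.2,"claw":-0.2},{"wx":0,"wy":0,"wz":0,"dx":0,"dy":0,"dz":-0.2,"claw":-0.2},{"wx":0,"wy":0,"wz":0,"dx":0,"dy":0,"dz":-0.2,"claw":-0.2},{"wx":0,"wy":0,"wz":0,"dx":0,"dy":0,"dz":-0.2,"claw":-0.2},{"wx":0,"wy":0,"wz":0,"dx":0,"dy":0,"dz":-0.2,"claw":-0.2},{"wx":0,"wy":0,"wz":0,"dx":0,"dy":0,"dz":-0.2,"claw":-0.2}]'
```

```text
clock: 4.35
tcp_pos: [0.5634, 0.1853, 0.0899]
eef_rot: [3.141, 0.664, 2.923]
ft_force: [-3.7, 1.0, 4.4]
opening: 0.0565
gripper_force: 15.0
clock: 5.35
tcp_pos: [0.5133, 0.1961, 0.1616]
eef_rot: [3.141, 0.663, 2.923]
ft_force: [-0.3, 0.7, 0.3]
opening: 0.0567
gripper_force: 15.0
```

The opening of 56.5 mm confirms it is the middle ring, and it is off the peg. I'll back off further and turn upright.

```bash
python3 -m crank '[{"wx":0,"wy":0,"wz":0,"dx":0,"dy":0,"dz":-0.4,"claw":-0.2},{"wx":0,"wy":0,"wz":0,"dx":0,"dy":0,"dz":-0.4,"claw":-0.2},{"wx":0,"wy":0.95,"wz":0,"dx":0,"dy":0,"dz":-0.2,"claw":-0.2},{"wx":0,"wy":0.95,"wz":0,"dx":0,"dy":0,"dz":0,"claw":-0.2},{"wx":0,"wy":0.95,"wz":0,"dx":0,"dy":0,"dz":0,"claw":-0.2},{"wx":0,"wy":0.95,"wz":0,"dx":0,"dy":0,"dz":0,"claw":-0.2},{"wx":0,"wy":0.95,"wz":0,"dx":0,"dy":0,"dz":0,"claw":-0.2},{"wx":0,"wy":0.95,"wz":0,"dx":0,"dy":0,"dz":0,"claw":-0.2},{"wx":0,"wy":0.95,"wz":0,"dx":0,"dy":0,"dz":0,"claw":-0.2},{"wx":0,"wy":0.95,"wz":0,"dx":0,"dy":0,"dz":0,"claw":-0.2},{"wx":0,"wy":0,"wz":0,"dx":0,"dy":0,"dz":0,"claw":-0.2}]'
python3 - <<'E'
from h import *
go([.5325,-.2121,.135],toolR(np.deg2rad(-17.8),0)[0])
E
```

```text
clock: 6.45
tcp_pos: [0.4851, 0.2023, 0.2007]
eef_rot: [3.141, -0.0, 2.922]
ft_force: [-0.1, -0.3, 0.3]
opening: 0.0567
gripper_force: 15.0
before-turn shift [-2.73 -7.88  1.31] | turn [ 0.   -0.    1.04] | after-turn shift [-3.44 -7.6   1.31]
```

```bash
python3 -m crank '[{"wx":0,"wy":0,"wz":0,"dx":-0.25,"dy":-0.72,"dz":0,"claw":-0.2},{"wx":0,"wy":0,"wz":0,"dx":-0.25,"dy":-0.72,"dz":0,"claw":-0.2},{"wx":0,"wy":0,"wz":0,"dx":-0.25,"dy":-0.72,"dz":0,"claw":-0.2},{"wx":0,"wy":0,"wz":0,"dx":-0.25,"dy":-0.72,"dz":0,"claw":-0.2},{"wx":0,"wy":0,"wz":0,"dx":-0.25,"dy":-0.72,"dz":0,"claw":-0.2},{"wx":0,"wy":0,"wz":0,"dx":-0.25,"dy":-0.72,"dz":0,"claw":-0.2},{"wx":0,"wy":0,"wz":0,"dx":-0.25,"dy":-0.72,"dz":0,"claw":-0.2},{"wx":0,"wy":0,"wz":0,"dx":-0.25,"dy":-0.72,"dz":0,"claw":-0.2},{"wx":0,"wy":0,"wz":0.5,"dx":-0.25,"dy":-0.72,"dz":0,"claw":-0.2},{"wx":0,"wy":0,"wz":0.54,"dx":-0.25,"dy":-0.7,"dz":0,"claw":-0.2},{"wx":0,"wy":0,"wz":0,"dx":-0.2,"dy":-0.4,"dz":0.2,"claw":-0.2},{"wx":0,"wy":0,"wz":0,"dx":0,"dy":0,"dz":0.2,"claw":-0.2}]'
python3 - <<'E'
from h import *
R=toolR(np.deg2rad(-17.8),0)[0];P=np.array([.5325,-.2121,.062])
go([.5325,-.2121,.135],R)
s=read_state();w=camera_model("wrist");im=read_camera("wrist");top=read_camera("top");side=read_camera("side")
np.save("w4.npy",im);np.save("side4.npy",side)
k=1.5625
for h in(-.004,.020): print("ring expected",h,[(proj(w,s["tcp_pos"]+[0,0,h]+v)*k).round() for v in(0*R[:,0],.028*R[:,1],-.028*R[:,1],.028*R[:,0],-.028*R[:,0])])
print("post top",proj(w,P)*k)
cv2.imwrite("pics/w4.png",cv2.resize(im,(800,600)))
E
```

```text
clock: 7.65
tcp_pos: [0.5297, -0.1991, 0.1804]
eef_rot: [-3.14, 0.002, 2.83]
ft_force: [0.1, 1.4, -1.1]
opening: 0.0566
gripper_force: 15.0
before-turn shift [-0.13 -0.23  0.91] | turn [-0.01  0.02 -0.02] | after-turn shift [-0.13 -0.23  0.91]
ring expected -0.004 [array([398., 368.]), array([475., 368.]), array([322., 369.]), array([398., 295.]), array([399., 436.])]
ring expected 0.02 [array([398., 399.]), array([485., 399.]), array([311., 399.]), array([398., 317.]), array([398., 474.])]
post top [379.42605086 298.89508755]
```

View pics/w4.png

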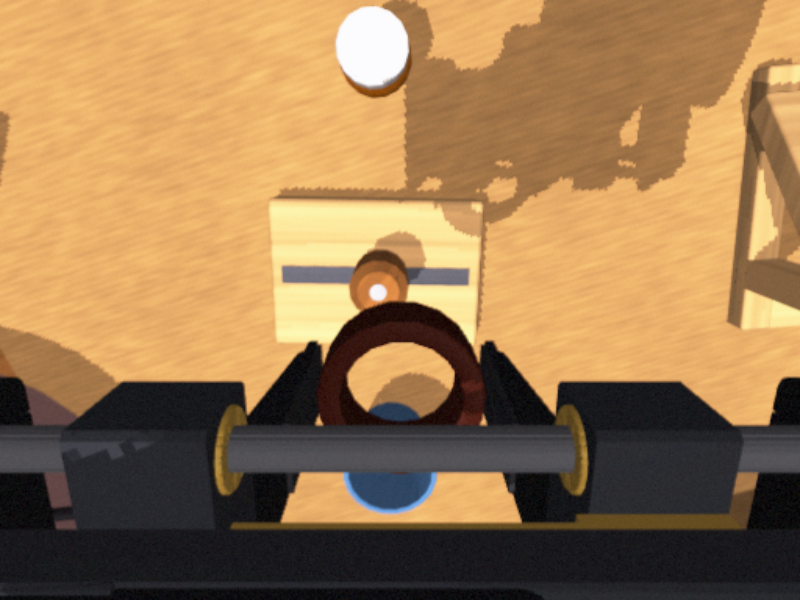

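The wrist view shows the ring held between the fingers, outline 319 to 485 with its near edge at 301. The post top is near (378,291) and the slot at v≈275. Next I'll compare the wrist and overview estimates of the post.

```bash
python3 - <<'E'
from h import *
w=camera_model("wrist");k=1/1.5625;im=np.load("w4.npy")
f=lambda u,v,z:onz(w,u*k,v*k,z)
R=toolR(np.deg2rad(-17.8),0)[0]
for n,(u,v,z) in dict(c1=(271,199,.02),c2=(483,203,.02),c3=(478,342,.02),c4=(276,342,.02),slotL=(283,274,.02),slotR=(469,276,.02),posttop=(378,291,.062)).items(): print(n,f(u,v,z).round(4))
top=read_camera("top");
# dark slot in wrist + top + side -> centre line
for n,I in(("wrist",im),("side",np.load("side4.npy"))):
    b,g,r=[I[...,i].astype(int) for i in range(3)];m=((b>r+5)&(r<110)&(b<150)).astype(np.uint8)
    nb,l,st,ce=cv2.connectedComponentsWithStats(m)
    print(n,[(st[i].tolist(),ce[i].round(1).tolist()) for i in range(1,nb) if st[i,4]>25])
hs=cv2.cvtColor(im,cv2.COLOR_BGR2HSV)
for v in(176,180,184,188,192): print(v,im[v,218:268:3].max(1).tolist())
print("col242",im[155:215:2,242].tolist())
E
```

```text
c1 [ 0.458  -0.2584  0.02  ]
c2 [ 0.5013 -0.1306  0.02  ]
c3 [ 0.5915 -0.1586  0.02  ]
c4 [ 0.5494 -0.2908  0.02  ]
slotL [ 0.5061 -0.2688  0.02  ]
slotR [ 0.5447 -0.152   0.02  ]
posttop [ 0.5259 -0.2075  0.062 ]
wrist [([261, 172, 10, 7, 32], [265.1, 174.8]), ([82, 245, 17, 7, 38], [89.9, 248.1]), ([91, 245, 29, 18, 134], [106.2, 254.0]), ([125, 245, 29, 22, 97], [137.1, 251.4]), ([386, 245, 22, 24, 130], [396.2, 255.0]), ([407, 245, 16, 12, 59], [414.7, 249.1]), ([71, 248, 12, 13, 32], [76.9, 252.9]), ([381, 248, 7, 16, 39], [383.8, 257.4]), ([54, 253, 27, 19, 102], [67.7, 262.8]), ([130, 253, 15, 16, 72], [137.1, 258.9]), ([436, 255, 23, 21, 133], [446.2, 263.7]), ([88, 256, 11, 14, 34], [92.7, 262.7]), ([109, 256, 16, 17, 57], [117.1, 264.3]), ([410, 256, 18, 14, 54], [420.1, 260.8]), ([236, 258, 32, 12, 268], [251.9, 263.7]), ([37, 266, 102, 81, 3672], [86.6, 306.4]), ([121, 267, 13, 7, 28], [125.7, 269.8]), ([403, 266, 15, 12, 46], [410.9, 272.6]), ([105, 269, 13, 11, 49], [111.1, 274.7]), ([381, 268, 16, 12, 31], [388.8, 274.8]), ([423, 269, 7, 9, 26], [426.2, 273.3]), ([376,
[... 1368 characters left out ...]
206, 200, 205, 249, 248, 241, 224, 224, 218, 161, 181, 253, 253]
188 [253, 253, 190, 166, 199, 199, 225, 249, 247, 245, 224, 225, 223, 172, 214, 252, 253]
192 [252, 253, 249, 164, 193, 204, 221, 232, 235, 228, 191, 173, 156, 154, 235, 241, 253]
col242 [[91, 140, 187], [99, 153, 205], [82, 130, 176], [27, 49, 78], [26, 49, 78], [18, 45, 77], [41, 79, 129], [47, 89, 141], [39, 83, 137], [51, 91, 146], [60, 121, 201], [64, 126, 200], [60, 123, 200], [107, 143, 202], [247, 245, 247], [248, 245, 248], [248, 245, 247], [247, 245, 248], [245, 243, 247], [89, 147, 224], [19, 42, 78], [6, 10, 31], [8, 15, 32], [6, 14, 31], [9, 9, 30], [0, 6, 24], [4, 15, 38], [22, 30, 62], [17, 22, 55], [17, 24, 57]]
```

```bash
python3 - <<'E'
from h import *
s=read_state();w=camera_model("wrist");im=read_camera("wrist")
R=toolR(np.deg2rad(-17.8),0)[0];P=np.array([.5325,-.2121,.062])
print("tcp",s["tcp_pos"],"P pred",proj(w,P))
g=im.max(2).astype(int)
def slot(u):
    c=g[:,u];v=np.arange(384);m=(c<125)&(v>150)&(v<215);return v[m].mean() if m.sum() else None,m.sum()
# find base rows: print columns profile coarse
for u in(195,205,275,285): print(u,slot(u),g[130:215:3,u].tolist())
for u in (242,): print(g[140:205:2,u].tolist())
for v in(172,176,180,184,188): print(v,g[v,215:285:2].tolist())
E
```

```text
tcp [ 0.52926251 -0.19566675  0.17978927] P pred [239.25102265 193.36647338]
195 (np.float64(179.5), np.int64(2)) [227, 253, 253, 253, 253, 253, 252, 253, 253, 252, 253, 253, 253, 253, 200, 130, 124, 123, 250, 253, 253, 253, 253, 252, 253, 253, 253, 253, 253]
205 (None, np.int64(0)) [218, 253, 253, 252, 252, 253, 253, 253, 253, 252, 252, 253, 253, 253, 220, 131, 128, 128, 248, 253, 253, 253, 253, 253, 253, 253, 253, 252, 253]
275 (np.float64(201.0909090909091), np.int64(22)) [132, 247, 253, 253, 253, 253, 253, 252, 253, 251, 253, 253, 253, 253, 253, 126, 126, 122, 150, 253, 253, 252, 194, 21, 30, 29, 40, 57, 62]
285 (np.float64(203.125), np.int64(16)) [128, 197, 207, 224, 245, 253, 253, 253, 253, 252, 253, 253, 253, 253, 253, 127, 127, 124, 125, 253, 252, 253, 252, 253, 108, 29, 26, 35, 57]
[253, 253, 253, 253, 252, 253, 253, 227, 192, 187, 212, 119, 77, 74, 75, 131, 135, 136, 138, 207, 217, 226, 228, 231, 241, 245, 241, 167, 30, 32, 24, 28, 33]
172 [211, 220, 234, 234, 193, 82, 137, 149, 155, 153, 151, 141, 138, 137, 136, 139, 140, 122, 82, 82, 110, 203, 202, 203, 202, 203, 203, 253, 253, 253, 253, 253, 253, 253, 253]
176 [129, 128, 131, 129, 132, 160, 158, 156, 156, 154, 163, 171, 163, 147, 134, 144, 156, 157, 152, 105, 84, 78, 81, 83, 85, 107, 130, 127, 127, 126, 127, 130, 128, 128, 127]
180 [129, 127, 129, 154, 163, 164, 163, 205, 207, 200, 204, 199, 202, 208, 223, 227, 204, 133, 159, 160, 148, 78, 83, 91, 118, 128, 130, 128, 128, 123, 129, 126, 125, 122, 124]
184 [247, 246, 225, 170, 165, 183, 211, 202, 199, 201, 184, 221, 231, 227, 226, 224, 223, 221, 139, 161, 164, 165, 188, 186, 190, 180, 150, 150, 151, 151, 150, 151, 143, 122, 123]
188 [253, 253, 246, 174, 168, 206, 198, 205, 201, 247, 250, 248, 247, 245, 223, 224, 225, 226, 202, 169, 171, 236, 253, 253, 252, 253, 252, 253, 253, 253, 252, 253, 253, 253, 253]
```

```bash
python3 - <<'E'
from h import *
s=read_state();w=camera_model("wrist");im=read_camera("wrist");print(s["tcp_pos"],s["eef_rot"],s["joint_velocities"].round(3))
g=im.max(2).astype(int)
def slot(u):
    c=g[165:192,u]; v=np.arange(165,192)[c<180];return v.mean()
a=[(u,slot(u)) for u in(188,196,204,212,280,288,296)]
print(a);pts=np.array([onz(w,u,v,.02) for u,v in a]);print(pts.round(4))
q=np.polyfit(pts[:,1],pts[:,0],1);print("slot x = %.4f*y+%.4f, yaw %.2f"%(*q,-np.rad2deg(np.arctan(q[0]))))
# post: ray of axis centre u=238.5,v=184 -> at slot plane
o,d=ray(w,238.5,185);n=np.array([1,-q[0],0]);t=(q[1]-n@o)/(n@d);print("post axis hit",o+d*t)
# same line test in top and side images
S=lambda x,y:(115+.3*x,130+.3*y);C=lambda x,y:(215+(x-300)*.2875,225+(y-320)*.2875)
for p in((614,220),(747,260)): X=onz(camera_model("top"),*S(*p),.02);print("top slot",X.round(4),(n@X-q[1]).round(4))
for p in((463,382),(410,530)): X=onz(camera_model("side"),*C(*p),.02);print("side slot",X.round(4),(n@X-q[1]).round(4))
E
```

```text
[ 0.52964712 -0.19576776  0.18036519] [ 3.14144498e+00 -7.24788533e-05  2.83385684e+00] [-0.    -0.003 -0.011 -0.002  0.    -0.001]
[(188, np.float64(176.5)), (196, np.float64(177.0)), (204, np.float64(177.0)), (212, np.float64(177.0)), (280, np.float64(178.5)), (288, np.float64(178.5)), (296, np.float64(176.83333333333334))]
[[ 0.5109 -0.2632  0.02  ]
 [ 0.5139 -0.2554  0.02  ]
 [ 0.5164 -0.2475  0.02  ]
 [ 0.5189 -0.2396  0.02  ]
 [ 0.5419 -0.1727  0.02  ]
 [ 0.5444 -0.1647  0.02  ]
 [ 0.5452 -0.1563  0.02  ]]
slot x = 0.3302*y+0.5981, yaw -18.27
post axis hit [ 0.52809745 -0.21198243  0.05066625]
top slot [ 0.5465 -0.1586  0.02  ] 0.0007
top slot [ 0.5092 -0.2759  0.02  ] 0.0022
side slot [ 0.5498 -0.1597  0.02  ] 0.0045
side slot [ 0.5127 -0.2789  0.02  ] 0.0067
```

```bash
python3 - <<'E'
from h import *
go([.528,-.2118,.085],toolR(np.deg2rad(-18),0)[0])
E
```

```text
before-turn shift [-0.06 -0.31  1.91] | turn [0.   0.01 0.07] | after-turn shift [-0.06 -0.31  1.91]
```

```bash
python3 -m crank '[{"wx":0,"wy":0,"wz":0.05,"dx":-0.06,"dy":-0.31,"dz":0.2,"claw":-0.2},{"wx":0,"wy":0,"wz":0,"dx":0,"dy":0,"dz":0.3,"claw":-0.2},{"wx":0,"wy":0,"wz":0,"dx":0,"dy":0,"dz":0.3,"claw":-0.2},{"wx":0,"wy":0,"wz":0,"dx":0,"dy":0,"dz":0.3,"claw":-0.2},{"wx":0,"wy":0,"wz":0,"dx":0,"dy":0,"dz":0.3,"claw":-0.2},{"wx":0,"wy":0,"wz":0,"dx":0,"dy":0,"dz":0.3,"claw":-0.2},{"wx":0,"wy":0,"wz":0,"dx":0,"dy":0,"dz":0.2,"claw":-0.2},{"wx":0,"wy":0,"wz":0,"dx":0,"dy":0,"dz":0,"claw":-0.2},{"wx":0,"wy":0,"wz":0,"dx":0,"dy":0,"dz":0,"claw":-0.2}]'
python3 - <<'E'
from h import *
I=[read_camera(n) for n in("wrist","side","top")]
print(read_state()["tcp_pos"],read_state()["ft_force"])
A=cv2.resize(I[0][190:290,180:330],(600,400),interpolation=2)
t=camera_model("side");u,v=proj(t,[.53,-.212,.07]).astype(int);B=cv2.resize(I[1][v-25:v+25,u-25:u+25],(200,200),interpolation=2)
u2,v2=proj(camera_model("top"),[.53,-.212,.07]).astype(int);C=cv2.resize(I[2][v2-25:v2+25,u2-25:u2+25],(200,200),interpolation=2)
A=cv2.resize(I[0],(600,450));o=np.zeros((450,800,3),np.uint8);o[:,:600]=A;o[:200,600:]=B;o[200:400,600:]=C
cv2.imwrite("pics/w5.png",o);print(u,v,u2,v2)
E
```

```text
clock: 8.85
tcp_pos: [0.528, -0.2128, 0.0852]
eef_rot: [3.141, -0.0, 2.828]
ft_force: [0.6, -0.1, 0.5]
opening: 0.0565
gripper_force: 15.0
[ 0.52860698 -0.21316526  0.08632002] [-0.11312698  0.69515561 -0.08266287]
254 249 320 198
```

View pics/w5.png

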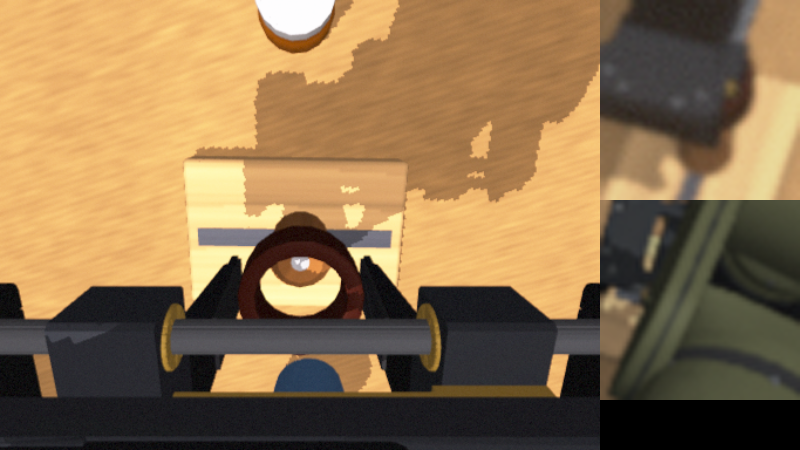

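The ring and post line up across the fingers (ring 239 to 363, post 272 to 329). I'll check the other direction from edge rays in the same picture.

```bash
python3 - <<'E'
from h import *
s=read_state();w=camera_model("wrist");k=1/1.172;T=s["tcp_pos"];R=Ro.from_euler("xyz",s["eef_rot"]).as_matrix();x=R[:,0]
im=read_camera("wrist");g=im.max(2).astype(int)
for u in(252,256,260): print(u,list(zip(range(185,278,2),g[185:278:2,u].tolist())))
f=lambda v,z:((onz(w,256.5,v,z)-T)@x*1000).round(1)
for v in(242,244,246): print("post far edge",v,f(v,.056)+18,f(v,.062)+12.5)
for b in(0,4,8):
    zb=T[2]-.001*b;zt=zb+.024
    print(b,"ring from outer-low edge v193",f(193,zb)-28,"bore top edge v217",f(217.5,zt)-20)
E
```

```text
252 [(185, 82), (187, 81), (189, 84), (191, 88), (193, 44), (195, 36), (197, 29), (199, 34), (201, 34), (203, 32), (205, 38), (207, 63), (209, 62), (211, 60), (213, 59), (215, 56), (217, 53), (219, 127), (221, 215), (223, 191), (225, 180), (227, 183), (229, 160), (231, 157), (233, 156), (235, 150), (237, 150), (239, 132), (241, 122), (243, 250), (245, 254), (247, 254), (249, 254), (251, 254), (253, 254), (255, 254), (257, 254), (259, 251), (261, 249), (263, 248), (265, 249), (267, 241), (269, 152), (271, 30), (273, 49), (275, 56), (277, 59)]
256 [(185, 84), (187, 85), (189, 78), (191, 84), (193, 51), (195, 33), (197, 25), (199, 29), (201, 31), (203, 30), (205, 36), (207, 63), (209, 60), (211, 58), (213, 61), (215, 58), (217, 61), (219, 127), (221, 176), (223, 206), (225, 187), (227, 176), (229, 166), (231, 153), (233, 153), (235, 154), (237, 158), (239, 146), (241, 123), (243, 208), (245, 254), (247, 254), (249, 254), (251, 254), (253, 254), (255, 254), (257, 254), (259, 251), (261, 248), (263, 249), (265, 246), (267, 241), (269, 186), (271, 35), (273, 45), (275, 51), (277, 63)]
260 
[... 256 characters left out ...]
7), (231, 157), (233, 157), (235, 157), (237, 156), (239, 134), (241, 125), (243, 250), (245, 254), (247, 254), (249, 254), (251, 254), (253, 254), (255, 254), (257, 254), (259, 251), (261, 246), (263, 248), (265, 244), (267, 242), (269, 149), (271, 30), (273, 47), (275, 58), (277, 62)]
post far edge 242 1.8999999999999986 -0.8000000000000007
post far edge 244 0.3999999999999986 -2.1999999999999993
post far edge 246 -1.0 -3.6000000000000014
0 ring from outer-low edge v193 -1.1000000000000014 bore top edge v217 1.8999999999999986
4 ring from outer-low edge v193 -2.3000000000000007 bore top edge v217 0.3000000000000007
8 ring from outer-low edge v193 -3.5 bore top edge v217 -1.1999999999999993
```

```bash
python3 -m crank '[{"wx":0,"wy":0,"wz":0,"dx":0.03,"dy":0,"dz":0.1,"claw":-0.2},{"wx":0,"wy":0,"wz":0,"dx":0,"dy":0,"dz":0.1,"claw":-0.2},{"wx":0,"wy":0,"wz":0,"dx":0,"dy":0,"dz":0.1,"claw":-0.2},{"wx":0,"wy":0,"wz":0,"dx":0,"dy":0,"dz":0.1,"claw":-0.2},{"wx":0,"wy":0,"wz":0,"dx":0,"dy":0,"dz":0.05,"claw":-0.2},{"wx":0,"wy":0,"wz":0,"dx":0,"dy":0,"dz":0.05,"claw":-0.2},{"wx":0,"wy":0,"wz":0,"dx":0,"dy":0,"dz":0,"claw":-0.2}]'
python3 -m crank '[{"wx":0,"wy":0,"wz":0,"dx":0,"dy":0,"dz":0.05,"claw":-0.2},{"wx":0,"wy":0,"wz":0,"dx":0,"dy":0,"dz":0.05,"claw":-0.2},{"wx":0,"wy":0,"wz":0,"dx":0,"dy":0,"dz":0,"claw":-0.2}]'
```

```text
clock: 9.75
tcp_pos: [0.5262, -0.2122, 0.0597]
eef_rot: [3.141, -0.001, 2.828]
ft_force: [0.3, -0.6, 0.3]
opening: 0.0564
gripper_force: 15.0
clock: 10.05
tcp_pos: [0.5262, -0.2122, 0.0548]
eef_rot: [3.141, -0.001, 2.828]
ft_force: [0.9, -0.5, -0.3]
opening: 0.0564
gripper_force: 15.0
```

No contact force, and the ring is already past the chamfer. Continuing down.

```bash
python3 -m crank '[{"wx":0,"wy":0,"wz":0,"dx":0,"dy":0,"dz":0.1,"claw":-0.2},{"wx":0,"wy":0,"wz":0,"dx":0,"dy":0,"dz":0.1,"claw":-0.2},{"wx":0,"wy":0,"wz":0,"dx":0,"dy":0,"dz":0.1,"claw":-0.2},{"wx":0,"wy":0,"wz":0,"dx":0,"dy":0,"dz":0.06,"claw":-0.2},{"wx":0,"wy":0,"wz":0,"dx":0,"dy":0,"dz":0.06,"claw":-0.2},{"wx":0,"wy":0,"wz":0,"dx":0,"dy":0,"dz":0,"claw":-0.2}]'
```

```text
clock: 10.65
tcp_pos: [0.5261, -0.2121, 0.0336]
eef_rot: [3.141, -0.001, 2.828]
ft_force: [-0.8, 0.1, -0.3]
opening: 0.0566
gripper_force: 15.0
```

```bash
for i in 1; do python3 -m crank '[{"wx":0,"wy":0,"wz":0,"dx":0,"dy":0,"dz":0.04,"claw":-0.2},{"wx":0,"wy":0,"wz":0,"dx":0,"dy":0,"dz":0.04,"claw":-0.2},{"wx":0,"wy":0,"wz":0,"dx":0,"dy":0,"dz":0,"claw":-0.2}]'; done
python3 -m crank '[{"wx":0,"wy":0,"wz":0,"dx":0,"dy":0,"dz":0.04,"claw":-0.2},{"wx":0,"wy":0,"wz":0,"dx":0,"dy":0,"dz":0,"claw":-0.2}]'
python3 -m crank '[{"wx":0,"wy":0,"wz":0,"dx":0,"dy":0,"dz":0.04,"claw":-0.2},{"wx":0,"wy":0,"wz":0,"dx":0,"dy":0,"dz":0,"claw":-0.2}]'
```

```text
clock: 10.95
tcp_pos: [0.5263, -0.2123, 0.03]
eef_rot: [3.141, -0.001, 2.828]
ft_force: [-0.3, -0.1, -0.2]
opening: 0.0567
gripper_force: 15.0
clock: 11.15
tcp_pos: [0.5263, -0.2123, 0.028]
eef_rot: [3.141, -0.001, 2.828]
ft_force: [-0.8, -0.3, -0.5]
opening: 0.0565
gripper_force: 15.0
clock: 11.35
tcp_pos: [0.5263, -0.2122, 0.0259]
eef_rot: [3.141, -0.001, 2.828]
ft_force: [0.9, -0.2, -0.9]
opening: 0.0564
gripper_force: 15.0
```

```bash
python3 -m crank '[{"wx":0,"wy":0,"wz":0,"dx":0,"dy":0,"dz":0.03,"claw":-0.2},{"wx":0,"wy":0,"wz":0,"dx":0,"dy":0,"dz":0,"claw":-0.2}]'
python3 -m crank '[{"wx":0,"wy":0,"wz":0,"dx":0,"dy":0,"dz":0.03,"claw":-0.2},{"wx":0,"wy":0,"wz":0,"dx":0,"dy":0,"dz":0,"claw":-0.2}]'
```

```text
clock: 11.55
tcp_pos: [0.5263, -0.2123, 0.0245]
eef_rot: [3.141, -0.001, 2.828]
ft_force: [-1.2, -0.3, 0.1]
opening: 0.0565
gripper_force: 15.0
clock: 11.75
tcp_pos: [0.5268, -0.2125, 0.0243]
eef_rot: [3.141, -0.0, 2.828]
ft_force: [-2.1, 0.9, 5.9]
opening: 0.0567
gripper_force: 15.0
```

A 5.9 N contact at TCP z = 24 mm means the ring's lower end is on the base. I'll release, go up and look.

```bash
python3 -m crank '[{"wx":0,"wy":0,"wz":0,"dx":0,"dy":0,"dz":0,"claw":0.3},{"wx":0,"wy":0,"wz":0,"dx":0,"dy":0,"dz":0,"claw":0.4},{"wx":0,"wy":0,"wz":0,"dx":0,"dy":0,"dz":0,"claw":0.5},{"wx":0,"wy":0,"wz":0,"dx":0,"dy":0,"dz":0,"claw":0.5},{"wx":0,"wy":0,"wz":0,"dx":0,"dy":0,"dz":-0.1,"claw":0.5},{"wx":0,"wy":0,"wz":0,"dx":0,"dy":0,"dz":-0.3,"claw":0.5},{"wx":0,"wy":0,"wz":0,"dx":0,"dy":0,"dz":-0.5,"claw":0.5},{"wx":0,"wy":0,"wz":0,"dx":0,"dy":0,"dz":-0.7,"claw":0.5},{"wx":0,"wy":0,"wz":0,"dx":0,"dy":0,"dz":-0.7,"claw":0.5},{"wx":0,"wy":0,"wz":0,"dx":0,"dy":0,"dz":-0.7,"claw":0.5},{"wx":0,"wy":0,"wz":0,"dx":0,"dy":0,"dz":0,"claw":0.5},{"wx":0,"wy":0,"wz":0,"dx":0,"dy":0,"dz":0,"claw":0.5}]'
python3 - <<'E'
from h import *
I=[read_camera(n) for n in("wrist","side")]
w=camera_model("wrist");s=camera_model("side");R=toolR(np.deg2rad(-18),0)[0]
o=np.zeros((600,800,3),np.uint8);o[:300,:400]=cv2.resize(I[0],(400,300));o[:300,400:]=cv2.resize(I[0][100:250,156:356],(400,300))
o[300:,:400]=cv2.resize(I[1][225:315,210:330],(400,300),interpolation=2);o[300:,400:]=cv2.resize(I[1][90:195,220:360],(400,300),interpolation=2)
cv2.imwrite("pics/f.png",o)
E
```

```text
clock: 12.95
tcp_pos: [0.5273, -0.2128, 0.1757]
eef_rot: [-3.141, 0.004, 2.828]
ft_force: [0.2, 0.1, -1.2]
opening: 0.0717
gripper_force: 0.0
```

View pics/f.png

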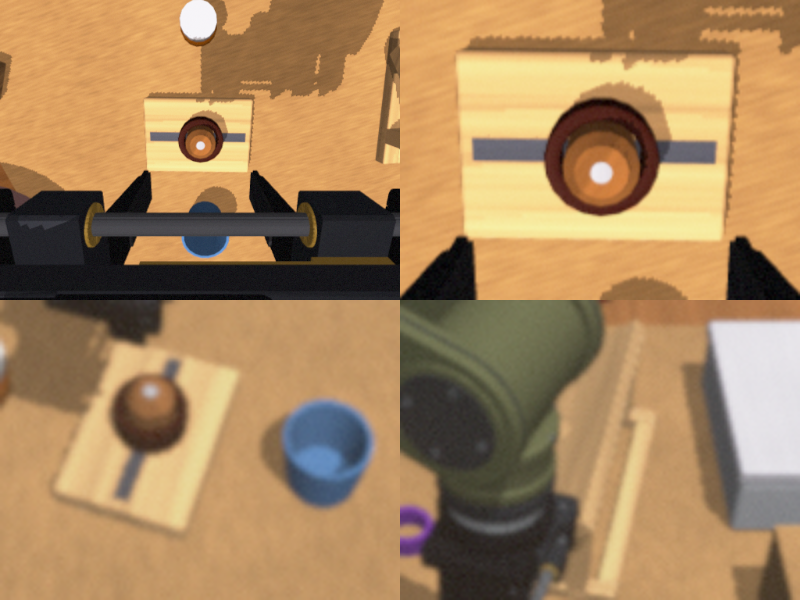

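The ring lies flat on the base around the post, at (602,157) in the crop. The cup and jar are where they were, and the gripper is well clear.

```bash
python3 -c "
from plant import *
print(hand_in())"
```

```text
the job is handed in; nothing more can be done
None
```

The middle ring is on the buffing post, flat on the jig's base and released, and I handed the job in at about 13 s on the robot clock. The cup and jar were in place in the last picture, but the other two rings were hidden by the arm and last seen on their pegs just before I gripped the middle one.

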